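# Switch the ball sorter to its other chute

## Robot

A 7-joint arm with a two-finger parallel gripper is mounted at the origin on the work surface. World frame = base frame: x ahead of the robot, y to its left, z up, the work surface at z = 0. Lengths are in m, angles in rad, forces in N, time in s.
With the tool pointing down it reaches from about 0.425 to 1.025 m from the base axis. Payload 9.4 kg.
Tool frame: the origin (TCP) lies midway between the tips of the shut fingers; the grasp point (between the pads) lies 19 mm behind it; z points along the fingers, y is the line along which they close (so a half turn about z gives the same grasp; the last joint's range is limited). The gripper opens to 85 mm and grips with 20 to 120 N. Pads are 22 mm wide; open, the fingers measure 114 mm over their backs; the gripper's body (76 mm by 85 mm) begins 54 mm behind the grasp point. The pads swing forward as they close: fully open they stand 13 mm farther back than shut.
Start: joints at [-1.33, 0.599, -0.003, 1.599, 0.002, 0.943, -0.08], TCP at [0.227, 0.689, 0.231] pointing down, gripper open.
Joint ranges: [-2.57, 2.57], [-0.35, 1.97], [-1.29, 1.29], [0.11, 2.56], [-1.05, 4.19], [0.11, 1.86], [-2.63, 2.63]. Speed limits (rad/s): [2.22, 2.22, 3.01, 3.01, 3.14, 3.14, 3.14].

## Interface

Orientations are given as a rotation vector (axis times angle).
In Python, from cell import get_obs, grab_frame, get_calibration, hand_in, trace gives the robot as it stands.
- The arm moves only by the tool apply_moves, never from a script. Its arguments are lists of equal length, an entry for each row: "claw": the closure, from 0 (fully open) to 1 (shut); "translation": the shift along the tool's x, y, z in m, a list of three; "angular": the turn, a rotation vector about the tool's x, y, z in rad, a list of three. In form: {"claw": [claw, ...], "translation": [[dx, dy, dz], ...], "angular": [[rx, ry, rz], ...]}. A call has 1 to 20 rows; each row shifts and turns the commanded pose from where the row before left it, along the tool's axes as they then stand; what a row does not reach is not made up. A row lasts 1/10 s, in which the tool goes at most 50 mm and 8.59 degrees, less where a joint would pass 70% of its speed; a pose out of reach is approached as far as the arm can. A call is refused whole if a number of a shift passes 0.05 or a number of a turn 0.15, either way. A call with a gripper value outside its range is refused whole. The fingers move at their own pace and stop on an object; "squeeze" is the grip in N (left out, the last holds). Time passes only in rows, so rows that do not move let the fingers close. It gives the time, the measured TCP pose, the force, the opening and the grip force at its end, in the units of the state.
- get_obs(): the state, without advancing time (a new reading comes with each control period).
- grab_frame(name): name is "scene" or "top" or "wrist"; returns the picture (480x640x3 uint8, red, green, blue); there is no depth.
- get_calibration(name): a dict with "mtx" (3x3 intrinsics, pixels), "k1" (the pictures are not rectified: a ray, as slopes to the right and down, at radius r is drawn at 1 + k1 r^2 times it, then the intrinsics apply), "T" (4x4, takes a point from camera to world coordinates). Camera axes: x right, y down, z forward; pixel columns grow to the right and rows downward; lengths in m; the calibration is good to about 2 mm. A picture is of the moment at which its call begins: read the wrist's pose just before it. get_calibration takes no time and is no camera call; for the wrist camera it gives the pose at the moment of the call.
- hand_in(): hands the job in; it is judged then, once.
Trained networks look in the newest picture that a camera, given by its name, has taken for a name from the list of things; names that differ only in an ending like _2 or _b are one class to them, and where a whole thing is asked for, a point or a joint stands for the part that bears it (a point fixed in the world has none). Each returns a list of dicts, best first, with "conf" (0 to 1); they miss things now and then, are a little off and sometimes report something else, mostly with a low value. They report only what shows in the picture. A call takes as long as a camera call.
- trace(camera, target): "mask" (480x640 bool, what is visible of it) and "xy" ([column, row] in pixels, amid what is visible of it).
The state is a dict: "t": time; "q": joint angles; "qd": joint speeds; "tau": joint torques, N m; "tool_pos": TCP position; "ee_rot": TCP orientation; "ft_force": force on the tool from outside, world axes, zero at the start; "torque": the same for the moment, N m; "width": opening from 0.0 (shut) to 1.0 (fully open); "grasp_force": force on a finger pad.
Only numpy, scipy, OpenCV 4.12 (cv2) and the standard library are available. Lean on these libraries where they do the work, as an engineer would, in place of code of your own. Each camera call takes 0.05 s, during which the arm holds its last target. There are 200 camera calls.

## Task

The wooden ball sorter's seesaw gate leans towards one chute, and two wooden balls wait in the feed trough. With a fingertip rock the gate over its pivot so that it leans fully the other way, and then push both balls along the trough and off its end onto the gate, so that they run down into that other chute and come to rest at its bottom. Do not lift the balls, and leave the can, the carton and the mug standing where they are.

Things in the scene. Friction and masses are not known exactly. Their poses are not given: they have to be found in the camera images.
- sorter: Plywood ball sorter, fixed to the table; T-shaped base board 10 mm thick, 280 mm wide (x) from y -240 to 60 and 90 mm wide from y 60 to 220. Origin on the table under the middle of the gate, z up; balls feed along -y; near chute lies on its -x side and the far one on its +x side. A ball pushed off the trough's mouth drops about 10 mm onto the gate and rolls sideways off its low end into a chute.
- mouth (a point): Middle of the feed trough's mouth, on its floor: sorter x 0, y 45, z 105 mm. The trough runs from here along +y to its open end at y 200, its floor falling to 100.5 mm; 46 mm wide inside, side walls 11 mm thick, tops at z 114 mm. A 2.5 mm rib at y 134 keeps the balls from rolling back. Beside the mouth stand two board wings, x 30 to 85 mm either side, y 45 to 55, tops at z 145 mm.
- chute_near (a point): Bottom end of the near chute, on its floor at the end stop: sorter x -108, y -218, z 12 mm. The chute is 46 mm wide and rises along +y to 50 mm high beside the gate.
- chute_far (a point): Bottom end of the far chute, the same at sorter x +108 mm.
- gate (a joint): Seesaw gate angle, rad: +0.27 leaning fully to the far chute (+x end low), -0.27 to the near chute (-x end low). Hinge along the sorter's y, 95 mm above its origin. Plate 160 (x) by 82 (y) mm, a crossbar behind it with a press paddle at each end. Top-heavy: rests only at a stop, falls to the other side once past the middle; about 1 N on a raised paddle moves it.
- weight (a point): Top centre of the gate's upright steel weight, 28 mm in diameter; it stands on the middle of the crossbar, 88 mm above the pivot and 52 mm behind it (-y).
- paddle_near (a point): Centre of the top of the near press paddle (44 by 40 mm, 8 mm thick), at x = -112, y = -58, z = +56 mm from the pivot when the gate is level; about 60 mm lower at one stop than at the other.
- paddle_far (a point): Centre of the top of the far press paddle, the same at x = +112 mm.
- ball_front_center (a point): Centre of the wooden ball nearer the mouth, 40 mm in diameter, 25 g; waits at about y = 84 mm, z = 124 mm in the sorter's frame, against the other ball.
- ball_back_center (a point): Centre of the second, equal ball, behind the first against the rib, at about y = 124 mm, z = 123 mm; pushing it pushes the first one ahead of it, slightly uphill, and both roll back if let go before the mouth.
- can_a_center (a point): Middle of a drink can, 66 mm in diameter, 115 mm high, upright beside the sorter: leave alone.
- carton: Juice carton 45 by 65 by 105 mm standing on the table, origin at the centre of its underside: leave alone.
- mug: White mug, 80 mm across, 90 mm high, handle at its +y, origin at the centre of its underside: leave alone.

How it is judged:
By the outcome, as a careful person would: the job done as asked, in the order asked, and still so for the second after the job is handed in, with the robot touching nothing.
It also fails if it takes over 51 s, if anything falls off the work surface, if the arm or the gripper's body presses on something with over 40 N, if the wrist force passes 120 N, or if a joint passes its speed limit or range.

## Working session

There is one attempt and no reset: what is moved stays moved. The work goes in short steps, Python scripts to look and compute and a tool call to move; the robot and the scene stay as the last step left them, time stands still between calls to the robot, and variables do not carry over. Pictures are saved under pics/ and viewed, at most 10 in all, crops included, and the job is handed in when it is done.

Besides the shell and the picture viewer there is one more tool, called after "Emit:" as a command line: name --argument value ..., lists and objects as JSON in quotes. apply_moves: Moves the arm, as the interface text tells. Its arguments: {"type":"object","properties":{"claw":{"type":"array"},"translation":{"type":"array"},"angular":{"type":"array"},"squeeze":{"type":"number"}},"required":["claw","translation","angular"]}

```bash
mkdir -p pics; ls; python3 - <<'E'
from cell import *
import cv2,numpy as np
o=get_obs();print(o)
for c in ["scene","top"]:
    im=grab_frame(c);cv2.imwrite(f"pics/{c}0.png",im[:,:,::-1])
    K=get_calibration(c);print(c,K)
    for n in ["sorter","gate","weight","paddle_near","paddle_far","ball_front_center","can_a_center","carton","mug"]:
        r=trace(c,n)
        print(n,[(round(d["conf"],2),np.round(d["xy"]).tolist(),int(d["mask"].sum())) for d in r[:3]])
E
```

```text
pics
{'t': 0.0, 'q': array([-1.32968906,  0.60010263, -0.00253299,  1.60013123,  0.00181502,
        0.94290905, -0.07982054]), 'qd': array([ 0.00157073,  0.00106521,  0.00017052, -0.00175807,  0.0001897 ,
       -0.00017   ,  0.00063932]), 'tau': array([ 7.26866583e-04, -7.76437926e+01,  1.56472530e+00, -2.58026361e+01,
        1.22799937e-02,  8.62299028e-03, -7.20020438e-06]), 'tool_pos': array([0.22642897, 0.68823524, 0.23043288]), 'ee_rot': array([-4.97039110e-01, -3.10193691e+00,  2.42851268e-03]), 'ft_force': array([0.47717203, 0.42394633, 0.12120847]), 'torque': array([ 0.00785294, -0.03553641,  0.00975243]), 'grasp_force': 0.0, 'width': 1.0051373336421179}
scene {'mtx': array([[570.30178908,   0.        , 317.57927501],
       [  0.        , 570.30178908, 241.92743735],
       [  0.        ,   0.        ,   1.        ]]), 'k1': 0.018354701026350773, 'T': array([[-0.51064228,  0.72916878, -0.45558463,  1.04001737],
       [ 0.85972501,  0.42635177, -0.28124202,  0.21567253],
       [-0.01083359, -0.53529157, -0.84459787,  0.94183577],
       [ 0.        ,  0.        ,  0.    
[... 761 characters left out ...]
   [-9.99516953e-01, -4.70976709e-03, -3.07193449e-02,
        -4.62316545e-02],
       [ 3.10638389e-02, -1.21262676e-01, -9.92134266e-01,
         1.09479003e+00],
       [ 0.00000000e+00,  0.00000000e+00,  0.00000000e+00,
         1.00000000e+00]])}
sorter [(0.74, [305.0, 246.0], 17723)]
gate [(0.91, [289.0, 243.0], 4169), (0.68, [198.0, 300.0], 1457), (0.53, [220.0, 228.0], 279)]
weight [(0.92, [286.0, 241.0], 3952)]
paddle_near [(0.68, [284.0, 244.0], 3996)]
paddle_far [(0.79, [287.0, 241.0], 4171)]
ball_front_center [(0.75, [409.0, 245.0], 763), (0.7, [238.0, 235.0], 274)]
can_a_center [(0.66, [233.0, 168.0], 994)]
carton [(0.81, [410.0, 245.0], 825)]
mug [(0.83, [198.0, 299.0], 1472)]
```

View pics/scene0.png

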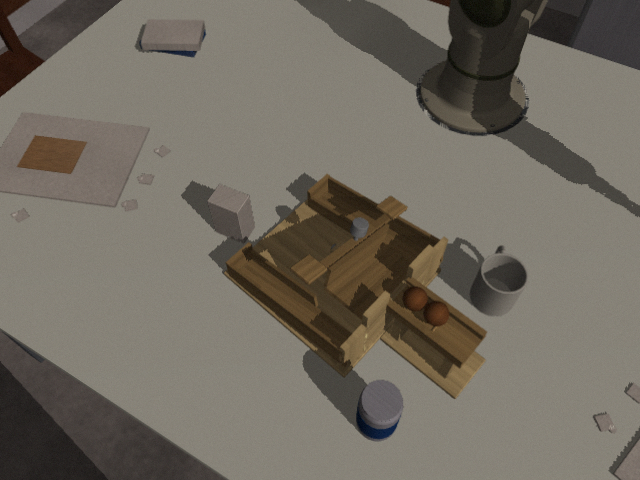

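View pics/top0.png

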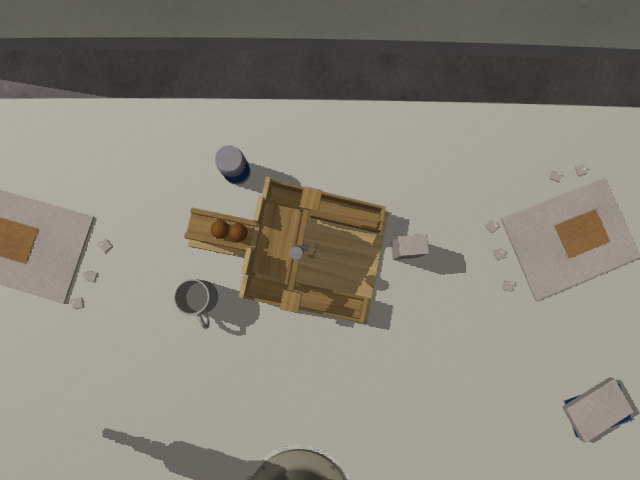

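The pictures show the sorter with its trough towards world +y. The balls are at top-view (238,232) and (220,229), the paddles at (311,198) for far and (291,301) for near, and the weight at (296,253). The can, mug and carton stand clear around it. Next I fit the pose.

```bash
cat > h.py <<'E'
import numpy as np,cv2
from cell import *
from scipy.optimize import least_squares
from scipy.spatial.transform import Rotation as R
def proj(c,P):
    K=get_calibration(c);T=np.linalg.inv(K["T"])
    p=np.atleast_2d(P)@T[:3,:3].T+T[:3,3];s=p[:,:2]/p[:,2:]
    s=s*(1+K["k1"]*(s**2).sum(1,keepdims=True))
    return s@K["mtx"][:2,:2].T+K["mtx"][:2,2]
def ray(c,uv):
    K=get_calibration(c)
    d=cv2.undistortPoints(np.array([[uv]],float),K["mtx"],np.array([K["k1"],0,0,0.]))[0,0]
    return K["T"][:3,3],K["T"][:3,:3]@np.r_[d,1]
def onz(c,uv,z):
    o,d=ray(c,uv);return o+d*(z-o[2])/d[2]
def S2W(p,P):   # p=x,y,yaw
    c,s=np.cos(p[2]),np.sin(p[2]);P=np.atleast_2d(P)
    return P@np.array([[c,s,0],[-s,c,0],[0,0,1]])+np.r_[p[0],p[1],0]
def G(a,P): # gate pts rel. pivot -> sorter; +a : +x end low
    return np.atleast_2d(P)@R.from_rotvec([0,a,0]).as_matrix().T+[0,0,.095]
PF=[.112,-.058,.056];PN=[-.112,-.058,.056];W=[0,-.052,.088]
E
cat > fit.py <<'E'
from h import *
obs={"top":[(238,232),(220,229),(311,198),(291,301),(296,253)],
     "scene":[(415,298),(437,314),(309,269),(391,208),(360,225)]}
def model(p):
    return np.vstack([S2W(p,[[0,.084,.124],[0,.124,.123]]),S2W(p,G(p[3],[PF,PN,W]))])
f=lambda p:np.concatenate([(proj(c,model(p))-np.array(obs[c])).ravel() for c in obs])
for a in(-.27,.27):
    r=least_squares(f,[.5,0,-.1,a],loss="soft_l1");print(r.x.round(4),r.cost);print(f(r.x).reshape(2,5,2).round(1).tolist())
    if a<0 or r.cost<best.cost: best=r
p=best.x;np.save("p.npy",p)
B=lambda x0,x1,y0,y1,z:[[x0,y0,z],[x1,y0,z],[x1,y1,z],[x0,y1,z]]
polys=[B(-.14,.14,-.24,.06,.01),B(-.045,.045,.06,.22,.01),B(.03,.085,.045,.055,.145),B(-.085,-.03,.045,.055,.145),B(-.023,.023,.045,.2,.114)]
pics=[]
for c,(x,y,w,h) in {"top":(170,140,250,200),"scene":(210,160,290,240)}.items():
    im=cv2.imread(f"pics/{c}0.png");s=2
    im=cv2.resize(im[y:y+h,x:x+w],None,fx=s,fy=s)*1
    im=cv2.convertScaleAbs(im,alpha=1.5)
    for q in [S2W(p,b) for b in polys]+[S2W(p,G(p[3],np.array(b))) for b in [B(-.134,-.09,-.078,-.038,.056),B(.09,.134,-.078,-.038,.056)]]:
        uv=((proj(c,q)-[x,y])*s).round().astype(int);cv2.polylines(im,[uv],True,(0,255,0),1)
    pics.append(im)
a,b=pics;out=np.zeros((480,580+0,3),np.uint8)
cv2.imwrite("pics/fit_top.png",a);cv2.imwrite("pics/fit_scene.png",b)
for n,c,uv,z in [("can","top",(231,160),.115),("can","scene",(381,395),.115),("mug","top",(194,297),.09),("mug","scene",(503,272),.09),("carton","top",(412,245),.105)]: print(n,onz(c,uv,z).round(3))
E
python3 fit.py
```

```text
[ 0.5979  0.0486 -0.1811 -0.2859] 9.260442915022814
[[[-1.6, 0.5], [-1.6, 0.2], [-2.8, 0.1], [-1.0, -0.1], [-1.5, -0.3]], [[-0.5, 0.7], [-1.8, -0.0], [-0.3, -0.5], [-1.3, -1.5], [-0.6, -1.6]]]
[ 0.5979  0.0486 -0.1811 -0.2859] 9.260442915025244
[[[-1.6, 0.5], [-1.6, 0.2], [-2.8, 0.1], [-1.0, -0.1], [-1.5, -0.3]], [[-0.5, 0.7], [-1.8, -0.0], [-0.3, -0.5], [-1.3, -1.5], [-0.6, -1.6]]]
can [0.778 0.15  0.115]
can [0.775 0.156 0.115]
mug [0.474 0.227 0.09 ]
mug [0.473 0.235 0.09 ]
carton [ 0.59  -0.255  0.105]
```

View pics/fit_top.png

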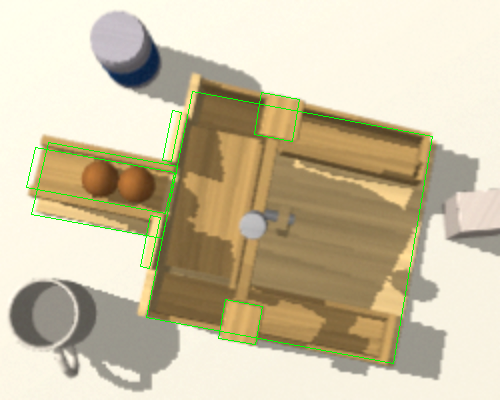

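View pics/fit_scene.png

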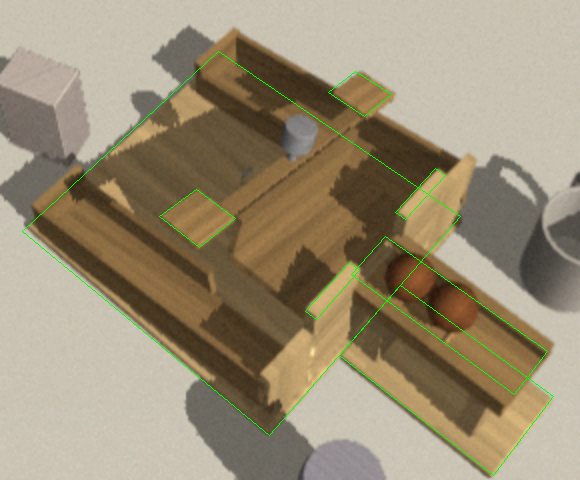

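Both overlays fit: the outlines match the base, wings, trough and paddles to a few mm. The gate leans near, so the raised far paddle is the one to press. Now I work out the moves in tool axes.

```bash
cat >> h.py <<'E'
def rel():
    p=np.load("p.npy");o=get_obs();c,s=np.cos(p[2]),np.sin(p[2]);Rw=R.from_rotvec(o["ee_rot"]).as_matrix()
    Rs=np.array([[c,-s,0],[s,c,0],[0,0,1]])
    print("t",round(o["t"],2),"tcp in sorter",(Rs.T@(o["tool_pos"]-[p[0],p[1],0])).round(4),"tool axes in sorter (cols)\n",(Rs.T@Rw).round(3),"F",o["ft_force"].round(1))
    return o,p,Rs,Rw
E
python3 - <<'E'
from h import *
o,p,Rs,Rw=rel()
# candidate aligned orientations: tool z down
for nm,M in {"x=+sx":np.diag([1,-1,-1.]),"x=-sx":np.diag([-1,1,-1.]),"x=+sy":np.array([[0,1,0],[1,0,0],[0,0,-1.]]),"x=-sy":np.array([[0,-1,0],[-1,0,0],[0,0,-1.]])}.items():
    print(nm,R.from_matrix(Rw.T@Rs@M).as_rotvec().round(3))
for t in ([.098,-.058,.25],[0,.17,.2]): print("target",S2W(p,t).round(3))
E
```

```text
t 1.0 tcp in sorter [-0.4806  0.5627  0.2313] tool axes in sorter (cols)
 [[-0.991  0.136  0.   ]
 [ 0.136  0.991  0.   ]
 [-0.     0.    -1.   ]] F [-0.2 -0.5  0.7]
x=+sx [ 0.    -0.     3.005]
x=-sx [ 0.     0.    -0.137]
x=+sy [0.    0.    1.434]
x=-sy [-0.     0.    -1.707]
target [[ 0.684 -0.026  0.25 ]]
target [[0.629 0.216 0.2  ]]
```

Emit:
apply_moves --claw '[1,1,1,1,1,1,1,1,1,1,1,1,1,1,1,1,1,1,1,1]' --translation '[[0,0,-0.02],[-0.032,-0.0345,0],[-0.032,-0.0345,0],[-0.032,-0.0345,0],[-0.032,-0.0345,0],[-0.032,-0.0345,0],[-0.032,-0.0345,0],[-0.032,-0.0345,0],[-0.032,-0.0345,0],[-0.032,-0.0345,0],[-0.032,-0.0345,0],[-0.032,-0.0345,0],[-0.032,-0.0345,0],[-0.032,-0.0345,0],[-0.032,-0.0345,0],[-0.032,-0.0345,0],[-0.032,-0.0345,0],[-0.032,-0.0345,0],[-0.032,-0.0345,0],[0,0,0]]' --angular '[[0,0,-0.137],[0,0,0],[0,0,0],[0,0,0],[0,0,0],[0,0,0],[0,0,0],[0,0,0],[0,0,0],[0,0,0],[0,0,0],[0,0,0],[0,0,0],[0,0,0],[0,0,0],[0,0,0],[0,0,0],[0,0,0],[0,0,0],[0,0,0]]'

```text
t: 3.0
tool_pos: [0.6838, -0.034, 0.2511]
ee_rot: [0.297, 3.125, -0.006]
ft_force: [-0.7, -0.9, -0.0]
width: 0.003
grasp_force: 0.0
```

```bash
python3 - <<'E'
from h import *
rel()
im=grab_frame("wrist");p=np.load("p.npy");K=get_calibration("wrist")
for a in [S2W(p,G(-.27,np.array([[.09,-.078,.056],[.134,-.078,.056],[.134,-.038,.056],[.09,-.038,.056]]))),S2W(p,G(-.27,[W])),S2W(p,[[.03,.045,.145],[.085,.045,.145],[.085,.055,.145],[.03,.055,.145]])]:
    im=cv2.polylines(im.copy(),[proj("wrist",a).round().astype(int)],True,(0,255,0),2)
cv2.imwrite("pics/wrist1.png",im[:,:,::-1])
E
```

```text
t 3.0 tcp in sorter [ 0.0993 -0.0658  0.2511] tool axes in sorter (cols)
 [[-1.     0.008  0.002]
 [ 0.008  1.    -0.004]
 [-0.002 -0.004 -1.   ]] F [-0.7 -0.9 -0. ]
```

View pics/wrist1.png

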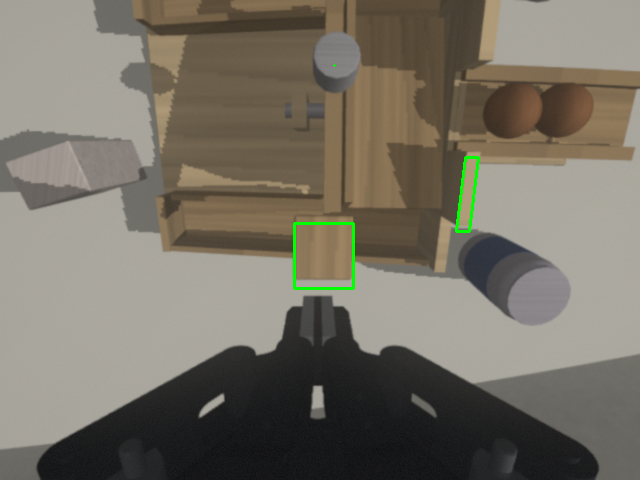

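The wrist picture shows the raised far paddle under the fingertips at about (323,248), some 4 mm nearer to the pivot than the model. The fingertips will land well inside it, so I press now.

Emit:
apply_moves --claw '[1,1,1,1,1,1,1,1,1,1,1,1,1,1,1,1,1]' --translation '[[0.005,0.006,0.02],[0,0,0.02],[0,0,0.015],[0,0,0.008],[-0.001,0,0.005],[-0.001,0,0.005],[-0.002,0,0.005],[-0.002,0,0.005],[-0.002,0,0.005],[-0.002,0,0.005],[-0.002,0,0.005],[-0.002,0,0.005],[-0.001,0,0.005],[-0.001,0,0.005],[0,0,0],[0,0,0],[0,0,0]]' --angular '[[0,0,0],[0,0,0],[0,0,0],[0,0,0],[0,0,0],[0,0,0],[0,0,0],[0,0,0],[0,0,0],[0,0,0],[0,0,0],[0,0,0],[0,0,0],[0,0,0],[0,0,0],[0,0,0],[0,0,0]]'

```text
t: 4.75
tool_pos: [0.6935, -0.0218, 0.1385]
ee_rot: [0.284, 3.128, -0.0]
ft_force: [0.1, -0.4, 0.8]
width: -0.001
grasp_force: 0.0
```

```bash
python3 - <<'E'
from h import *
rel()
im=grab_frame("scene");p=np.load("p.npy")
B=lambda x0,x1:np.array([[x0,-.078,.056],[x1,-.078,.056],[x1,-.038,.056],[x0,-.038,.056]])
for b in (B(.09,.134),B(-.134,-.09)): im=cv2.polylines(im.copy(),[proj("scene",S2W(p,G(.27,b))).round().astype(int)],True,(0,255,0),1)
cv2.imwrite("pics/press.png",cv2.resize(im[120:400,200:520,::-1],None,fx=2,fy=2))
E
```

```text
t 4.75 tcp in sorter [ 0.1067 -0.0521  0.1385] tool axes in sorter (cols)
 [[-1. -0.  0.]
 [-0.  1.  0.]
 [-0.  0. -1.]] F [ 0.1 -0.4  0.8]
```

View pics/press.png

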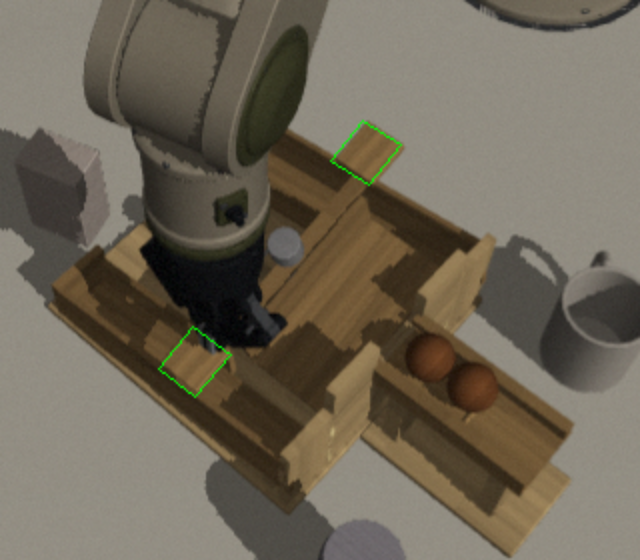

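The gate now leans fully far: the paddles match the +0.27 outlines and the contact force is about 0. I lift off and move behind the balls.

Emit:
apply_moves --claw '[1,1,1,1,1,1,1,1,1,1,1,1,1,1,1,1,1,1]' --translation '[[0,0,-0.02],[0,0,-0.03],[0,0,-0.03],[0,0,-0.03],[0.013,0.028,0],[0.0134,0.0284,0],[0.0134,0.0284,0],[0.0134,0.0284,0],[0.0134,0.0284,0],[0.0134,0.0284,0],[0.0134,0.0284,0],[0.0134,0.0284,0],[0,0,0.02],[0,0,0.02],[0,0,0.02],[0,0,0.01],[0,0,0],[0,0,0]]' --angular '[[0,0,0],[0,0,0],[0,0,0],[0,0,0],[0,0,0],[0,0,0],[0,0,0],[0,0,0],[0,0,0],[0,0,0],[0,0,0],[0,0,0],[0,0,0],[0,0,0],[0,0,0],[0,0,0],[0,0,0],[0,0,0]]'

```text
t: 6.6
tool_pos: [0.6295, 0.2205, 0.179]
ee_rot: [0.284, 3.128, 0.001]
ft_force: [-0.3, 0.0, 0.6]
width: -0.004
grasp_force: 0.0
```

```bash
python3 - <<'E'
from h import *
o,p,Rs,Rw=rel()
ims=[]
for c in("wrist","top"):
    im=grab_frame(c).copy()
    for z,y0,y1 in((.114,.045,.2),):
        cv2.polylines(im,[proj(c,S2W(p,[[-.023,y0,z],[.023,y0,z],[.023,y1,z],[-.023,y1,z]])).round().astype(int)],True,(0,255,0),1)
    for b in([0,.084,.124],[0,.124,.123]): cv2.circle(im,tuple(proj(c,S2W(p,b))[0].round().astype(int).tolist()),3,(0,0,255),-1)
    cv2.circle(im,tuple(proj(c,o["tool_pos"])[0].round().astype(int).tolist()),3,(255,0,0),-1)
    ims.append(im)
t=cv2.resize(ims[1][140:350,150:430],(640,480))
cv2.imwrite("pics/pre.png",cv2.resize(np.hstack([ims[0],t]),(800,300))[:,:,::-1])
E
```

```text
t 6.6 tcp in sorter [1.000e-04 1.748e-01 1.790e-01] tool axes in sorter (cols)
 [[-1.    -0.     0.001]
 [-0.     1.     0.   ]
 [-0.001  0.    -1.   ]] F [-0.3  0.   0.6]
```

View pics/pre.png

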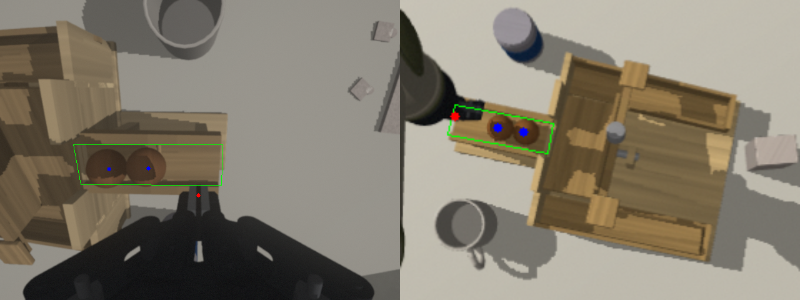

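The gate still leans far, and the balls sit in the trough about 2 mm to −x of the model, which I correct for. The fingertips hang over the trough behind the back ball. Now I descend and push slowly.

Emit:
apply_moves --claw '[1,1,1,1,1,1,1,1,1,1,1,1,1,1,1,1,1,1,1,1]' --translation '[[0.002,0,0.015],[0,0,0.015],[0,0,0.015],[0,0,0.012],[0,0,0.008],[0,0,0],[0,-0.003,0],[0,-0.004,0],[0,-0.004,0],[0,-0.003,0],[0,-0.003,0],[0,-0.003,0],[0,-0.003,0],[0,-0.003,0],[0,-0.003,0],[0,-0.003,0],[0,-0.003,0],[0,-0.003,0],[0,-0.003,0],[0,-0.003,0]]' --angular '[[0,0,0],[0,0,0],[0,0,0],[0,0,0],[0,0,0],[0,0,0],[0,0,0],[0,0,0],[0,0,0],[0,0,0],[0,0,0],[0,0,0],[0,0,0],[0,0,0],[0,0,0],[0,0,0],[0,0,0],[0,0,0],[0,0,0],[0,0,0]]'

```text
t: 8.7
tool_pos: [0.6192, 0.1773, 0.1133]
ee_rot: [0.284, 3.129, -0.0]
ft_force: [0.4, -0.4, 0.4]
width: -0.004
grasp_force: 0.0
```

```bash
python3 - <<'E'
from h import *
rel()
a=grab_frame("wrist");b=grab_frame("scene")
b=cv2.resize(b[160:400,210:530],(640,480))
cv2.imwrite("pics/push1.png",cv2.resize(np.hstack([a,b]),(800,300))[:,:,::-1])
E
```

```text
t 8.7 tcp in sorter [-0.0023  0.1304  0.1133] tool axes in sorter (cols)
 [[-1. -0.  0.]
 [-0.  1. -0.]
 [-0. -0. -1.]] F [ 0.4 -0.4  0.4]
```

View pics/push1.png

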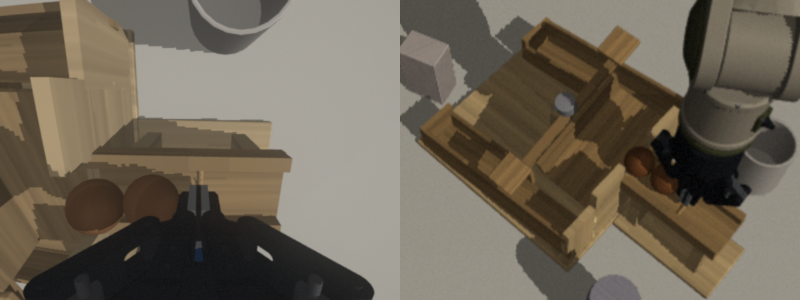

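Both balls are being pushed cleanly ahead of the fingertips; in the wrist view they are at (95,205) and (150,198). I continue.

Emit:
apply_moves --claw '[1,1,1,1,1,1,1,1,1,1,1,1,1,1,1,1,1,1,1,1]' --translation '[[0,-0.003,0],[0,-0.003,0],[0,-0.003,0],[0,-0.003,0],[0,-0.003,0],[0,-0.003,0],[0,-0.003,0],[0,-0.003,0],[0,-0.003,0],[0,-0.003,0],[0,-0.003,0],[0,-0.003,0],[0,-0.003,0],[0,-0.003,0],[0,-0.003,0],[0,-0.003,0],[0,-0.003,0],[0,-0.003,0],[0,-0.003,0],[0,-0.003,0]]' --angular '[[0,0,0],[0,0,0],[0,0,0],[0,0,0],[0,0,0],[0,0,0],[0,0,0],[0,0,0],[0,0,0],[0,0,0],[0,0,0],[0,0,0],[0,0,0],[0,0,0],[0,0,0],[0,0,0],[0,0,0],[0,0,0],[0,0,0],[0,0,0]]'

```text
t: 10.8
tool_pos: [0.6084, 0.1183, 0.1133]
ee_rot: [-0.284, -3.129, 0.0]
ft_force: [-0.4, 0.4, -0.1]
width: -0.001
grasp_force: 0.0
```

Emit:
apply_moves --claw '[1,1,1,1,1,1,1,1,1,1]' --translation '[[0,-0.003,0],[0,-0.003,0],[0,-0.003,0],[0,-0.003,0],[0,0,0],[0,0,0],[0,0,0],[0,0,0],[0,0,0],[0,0,0]]' --angular '[[0,0,0],[0,0,0],[0,0,0],[0,0,0],[0,0,0],[0,0,0],[0,0,0],[0,0,0],[0,0,0],[0,0,0]]'

```text
t: 11.8
tool_pos: [0.6063, 0.1068, 0.1133]
ee_rot: [-0.283, -3.129, 0.0]
ft_force: [0.1, 0.1, -0.3]
width: 0.001
grasp_force: 0.0
```

```bash
python3 - <<'E'
from h import *
rel()
a=grab_frame("top");b=grab_frame("scene")
a=cv2.resize(a[140:350,150:430],(640,480));b=cv2.resize(b[160:400,210:530],(640,480))
cv2.imwrite("pics/push2.png",cv2.resize(np.hstack([a,b]),(800,300))[:,:,::-1])
p=np.load("p.npy");print(proj("top",S2W(p,[[.108,-.198,.035],[.108,-.158,.041]])),proj("scene",S2W(p,[[.108,-.198,.035]])))
E
```

```text
t 11.8 tcp in sorter [-0.0023  0.0587  0.1133] tool axes in sorter (cols)
 [[-1. -0. -0.]
 [-0.  1. -0.]
 [ 0. -0. -1.]] F [ 0.1  0.1 -0.3]
[[368.25007272 215.45727892]
 [352.02587289 211.91152799]] [[247.38987318 270.37794635]]
```

View pics/push2.png

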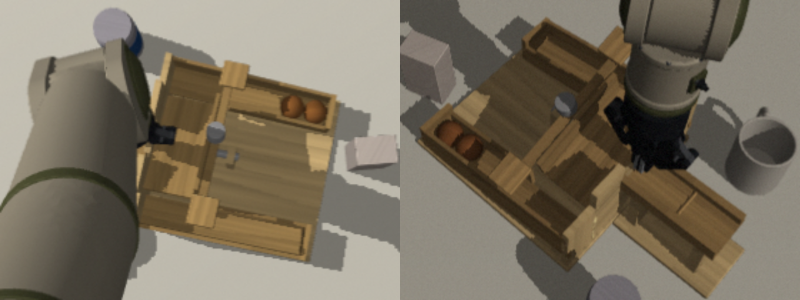

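Both balls lie at the bottom of the far chute, at about (292,106) and (315,112) in the left panel. I lift clear, wait, check and hand in.

Emit:
apply_moves --claw '[1,1,1,1,1,1,1,1,1,1,1,1,1,1,1,1,1,1,1,1]' --translation '[[0,0.003,-0.01],[0,0,-0.02],[0,0,-0.03],[0,0,-0.03],[0,0,-0.03],[0,0,-0.03],[0,0,-0.01],[0,0,0],[0,0,0],[0,0,0],[0,0,0],[0,0,0],[0,0,0],[0,0,0],[0,0,0],[0,0,0],[0,0,0],[0,0,0],[0,0,0],[0,0,0]]' --angular '[[0,0,0],[0,0,0],[0,0,0],[0,0,0],[0,0,0],[0,0,0],[0,0,0],[0,0,0],[0,0,0],[0,0,0],[0,0,0],[0,0,0],[0,0,0],[0,0,0],[0,0,0],[0,0,0],[0,0,0],[0,0,0],[0,0,0],[0,0,0]]'

```text
t: 13.9
tool_pos: [0.6069, 0.1097, 0.2733]
ee_rot: [0.284, 3.129, -0.0]
ft_force: [-0.3, 0.0, 0.3]
width: -0.003
grasp_force: 0.0
```

```bash
python3 - <<'E'
from h import *
rel()
a=grab_frame("top");b=grab_frame("scene")
a=cv2.resize(a[140:350,150:430],(640,480));b=cv2.resize(b[160:400,210:530],(640,480))
cv2.imwrite("pics/end.png",cv2.resize(np.hstack([a,b]),(800,300))[:,:,::-1])
E
```

```text
t 13.9 tcp in sorter [-0.0022  0.0617  0.2733] tool axes in sorter (cols)
 [[-1. -0.  0.]
 [-0.  1.  0.]
 [-0.  0. -1.]] F [-0.3  0.   0.3]
```

View pics/end.png

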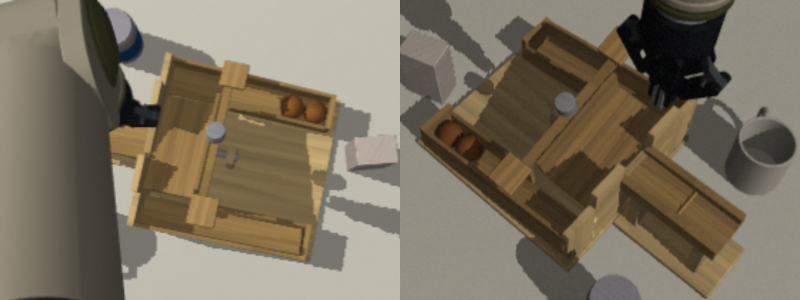

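The balls are at rest where they were, at the end stop (predicted (311,107), seen (315,112)). The gate leans far, the can, carton and mug stand as before, and the robot is clear.

```bash
python3 -c "
from cell import *
print(hand_in())"
```

```text
the job is handed in; nothing more can be done
None
```

I rocked the gate fully over to the far side and pushed both balls off the trough; they came to rest at the bottom of the far chute, with the can, carton and mug untouched, and the job was handed in at about 14 s.

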